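Set the square stake in the bench socket

ROBOT

A 6-joint arm with a two-finger parallel gripper is mounted at the origin on the work surface. World frame = base frame: x ahead of the robot, y to its left, z up, the work surface at z = 0. Lengths are in m, angles in rad, forces in N, time in s.
With the tool pointing down it reaches from about 0.225 to 0.725 m from the base axis. Payload 3.1 kg.
Tool frame: the origin (TCP) lies midway between the tips of the shut fingers; the grasp point (between the pads) lies 19 mm behind it; z points along the fingers, y is the line along which they close (so a half turn about z gives the same grasp; the last joint's range is limited). The gripper opens to 85 mm and grips with 20 to 120 N. Pads are 22 mm wide; open, the fingers measure 114 mm over their backs; the gripper's body (76 mm by 85 mm) begins 54 mm behind the grasp point. The pads swing forward as they close: fully open they stand 13 mm farther back than shut.
Start: joints at [-1.259, 0.048, 0.099, 1.622, 0, 1.443], TCP at [0.224, -0.475, 0.231] pointing down, gripper open.
Joint ranges: [-2.91, 2.91], [-0.99, 1.94], [-1.21, 1.42], [-2.12, 2.29], [-1.49, 1.47], [-3.14, 3.14]. Speed limits (rad/s): [2.79, 2.79, 3.14, 3.14, 3.14, 3.14].

INTERFACE

Orientations are given as [roll, pitch, yaw] about the fixed x, y, z axes, in that order (R = Rz(yaw) Ry(pitch) Rx(roll)).
In Python, from rig import get_state, read_camera, r, masks_of gives the robot as it stands. The module is installed in compiled form; this text tells all that it offers.
- The arm moves only by the tool play_rows, never from a script. Its argument "plan" is a list of rows, each a list of 5 numbers: the finger opening in mm, from 0 to 85.4, then the shift along the tool's x, y, z in mm, then the turn about the tool's z in rad. In form: [[grip, x, y, z, yaw], ...]. A call has 1 to 20 rows; each row shifts and turns the commanded pose from where the row before left it, along the tool's axes as they then stand; what a row does not reach is not made up. A row lasts 1/10 s, in which the tool goes at most 50 mm and 8.59 degrees, less where a joint would pass 70% of its speed; a pose out of reach is approached as far as the arm can. A call is refused whole if a number of a shift passes 50 or a number of a turn 0.15, either way. A call with a gripper value outside its range is refused whole. The fingers move at their own pace and stop on an object; "squeeze" is the grip in N (left out, the last holds). Time passes only in rows, so rows that do not move let the fingers close. It gives the time, the measured TCP pose, the force, the opening and the grip force at its end, in the units of the state.
- get_state(): the state, without advancing time (a new reading comes with each control period).
- read_camera(name): name is "scene" or "side" or "wrist"; returns a dict with "pixels" (384x512x3 uint8, red, green, blue), "fovy" (degrees; the focal length in pixels is half the picture's height over the tangent of half this angle, whatever the lens; pixels are square), "cx", "cy" (the principal point, pixels), "rvec" (rotation vector, rad) and "tvec" (3), from world to camera coordinates, as OpenCV has them. Camera axes: x right, y down, z forward; pixel columns grow to the right and rows downward; lengths in m; the calibration is good to about 2 mm. The wrist camera is an equidistant fisheye: a pixel r from the principal point sees the ray r / f radians off the axis. A picture is of the moment at which its call begins. There is no depth.
- r.finish_job(): hands the job in; it is judged then, once.
Trained networks look in a picture, given as the dict that the camera call returned (one of the last four; its "shot" number tells which), for a name from the list of things; names that differ only in an ending like _2 or _b are one class to them, and where a whole thing is asked for, a point or a joint stands for the part that bears it (a point fixed in the world has none). Each returns a list of dicts, best first, with "p" (0 to 1); they miss things now and then, are a little off and sometimes report something else, mostly with a low value. They report only what shows in the picture. A call takes as long as a camera call. They do not tell look-alikes from the thing itself.
- masks_of(picture, label): "region" (384x512 bool, what is visible of it) and "box" ([left, top, width, height] in pixels, round what is visible of it).
The state is a dict: "t": time; "q": joint angles; "joint_velocities": joint speeds; "tau": joint torques, N m; "tcp_pos": TCP position; "orientation": TCP orientation; "contact_force": force on the tool from outside, world axes, zero at the start; "moment": the same for the moment, N m; "gripper_width": finger opening in m; "finger_force": force on a finger pad.
Only numpy, scipy, OpenCV 4.12 (cv2) and the standard library are available. Lean on these libraries where they do the work, as an engineer would, in place of code of your own. Each camera call takes 0.05 s, during which the arm holds its last target. There are 200 camera calls.

TASK

Take the square-headed steel stake out of the dark wooden stand, feel for the blind hole in the round steel socket of the square wooden block with the end of its shank, and press it straight in until its collar sits fully home on the steel, then let go. The socket was let in by hand, so the hole is a few millimetres off the middle of the block: never press the stake on the block with more than 40 N. Leave the other stakes, the mug and the hammer where they are.

Things in the scene. Friction and masses are not known exactly. Their poses are not given: they have to be found in the camera images.
- stake: Square-headed steel stake, 0.15-0.25 kg, upright in one of the stand's holes (which one varies). Bottom up: round shank 12 mm across, 26 mm long, flat sharp end; round collar 22 mm across, 12 mm high; square head 28 x 28 mm, 24 mm high. Origin: centre of the shank's flat end; z up the shank, x and y square to the head's flats. Collar rests on the stand, origin 14 mm above the bench
- stake_head (a point): Middle of the stake's square head, 50 mm above the stake's origin: the place to grip, on two flats facing away from each other (28 mm apart)
- stake_shoulder (a point): Point on the stake's axis at the underside of its collar, 26 mm above the body's origin
- block: Square block of mid-brown wood, 90 x 90 x 50 mm, fixed to the bench. Let into its top is a bright round steel socket, 52 mm across, 3 mm proud of the wood (steel face 53 mm above the bench). Origin: centre of the wood's underside, z up. The socket, with the hole at its centre, lies 2.5 to 4 mm off the wood's middle, in any direction; it differs each time and this pose does not show it
- block_top (a point): Point on the wood block's middle axis at the height of the steel face. The hole near it: round, 13.5 mm across, sharp unchamfered edge, blind, 36 mm deep. In it, 12 mm below the mouth, sits a stiff brass plug that the shank pushes down ahead of it with about 8 N (more than the stake's weight); it stays where pushed. The collar meets the steel when the shank is 26 mm in; the steel does not give
- stand: Dark wooden stand, 64 mm (x) by 230 mm (y) by 40 mm high, fixed to the bench, with three holes along its y axis at -75, 0 and +75 mm, each 15 mm in diameter and 30 mm deep. Origin at the centre of its underside, z up
- brass_stake: Bystander: brass stake with a round domed head 32 mm in diameter, 62 mm in all, same shank and collar, standing in another hole of the stand. Origin at the shank's end
- nylon_stake: Bystander: white nylon stake with a cone head 30 mm in diameter, 64 mm in all, same shank and collar, standing in another hole of the stand. Origin at the shank's end
- mug: Bystander: white mug, 80 mm in diameter and 95 mm high, beyond the work. Origin at the centre of its underside
- hammer: Bystander: small hammer, 220 mm long, lying on the bench at the far side. Origin under the middle of its length
There are look-alikes about, which are no part of the job. Of the things that look like the stand, the smaller one is meant. Leave any green look-alike of the stake alone.

How it is judged:
On the way, in this order (a step that is already met when the one before it is completed fails the run):
1. the stake is drawn clear of the stand, its shank's end above the stand's top (z of stake in the frame of stand above 0.042 m), for 0.1 s.
2. the shank has entered the socket's hole by more than 3 mm, upright (z of stake in the frame of block_top below -0.003 m and horizontal distance between stake and block_top below 0.008 m and angle between stake's own z axis and vertical below 0.15 rad), for 0.05 s.
At the end, for the whole second after the job is handed in: The square-headed stake stands upright (within 0.08 rad) in the socket's hole, its collar within 2 mm of the steel face and its axis within 8 mm of the block's middle, at rest and released; the other stakes, the mug and the hammer are where they were (z of stake_shoulder in the frame of block_top below 0.002 m and horizontal distance between stake_shoulder and block_top below 0.008 m and angle between stake's own z axis and vertical below 0.08 rad and linear speed of stake below 0.01 m/s); the robot touches nothing.
It fails at once if the stake is pressed on the block with more than 40 N (contact force between stake and block above 40 N).
It fails at once if another stake is moved by more than 15 mm (distance of any of brass_stake, nylon_stake from where it was at the start of the episode above 0.015 m).
It fails at once if the mug or the hammer is moved by more than 20 mm (distance of any of mug, hammer from where it was at the start of the episode above 0.02 m).
It also fails if it takes over 64 s, if anything falls off the work surface, if the arm or the gripper's body presses on something with over 40 N, if the wrist force passes 120 N, or if a joint passes its speed limit or range.

## Working session

There is one attempt and no reset: what is moved stays moved. The work goes in short steps, Python scripts to look and compute and a tool call to move; the robot and the scene stay as the last step left them, time stands still between calls to the robot, and variables do not carry over. Pictures are saved under pics/ and viewed, at most 10 in all, crops included, and the job is handed in when it is done.

Besides the shell and the picture viewer there is one more tool, called after ">>>" by a JSON object that holds its "name" and its "arguments", one argument or row to a line. play_rows: Moves the arm, as the interface text tells. Its arguments: {"type":"object","properties":{"plan":{"type":"array"},"squeeze":{"type":"number"}},"required":["plan"]}

```bash
mkdir -p pics
cat > h.py <<'E'
import numpy as np, cv2
from rig import get_state, read_camera, r, masks_of
def save(p,n): cv2.imwrite('pics/'+n,cv2.cvtColor(p['pixels'],cv2.COLOR_RGB2BGR))
def cam(p):
    f=192/np.tan(np.radians(p['fovy'])/2); R=cv2.Rodrigues(np.array(p['rvec'],float))[0]
    return f,R,np.array(p['tvec'],float).ravel()
def ray(p,u,v,fish=False):
    f,R,t=cam(p); x,y=(u-p['cx'])/f,(v-p['cy'])/f
    if fish:
        a=np.hypot(x,y); s=np.sin(a)/a if a>1e-9 else 1; d=np.array([x*s,y*s,np.cos(a)])
    else: d=np.array([x,y,1.])
    return -R.T@t, R.T@d
def atz(p,u,v,z,fish=False):
    c,d=ray(p,u,v,fish); return c+d*(z-c[2])/d[2]
def proj(p,X,fish=False):
    f,R,t=cam(p); c=R@np.array(X,float)+t
    if fish:
        rr=np.hypot(c[0],c[1]); a=np.arctan2(rr,c[2]); return p['cx']+f*a*c[0]/rr, p['cy']+f*a*c[1]/rr
    return p['cx']+f*c[0]/c[2], p['cy']+f*c[1]/c[2]
E
python3 - <<'E'
from h import *
ims=[]
for n in ['scene','side','wrist']:
    p=read_camera(n); ims.append(p['pixels']); print(n,p['fovy'],p['cx'],p['cy'],(-cam(p)[1].T@cam(p)[2]).round(3))
    for l in ['stake','block','stand','brass_stake','nylon_stake','mug','hammer']:
        for m in masks_of(p,l)[:4]:
            b=m['box']; c=(b[0]+b[2]/2,b[1]+b[3]/2); print(' ',l,round(m['p'],2),b, atz(p,*c,0.05,n=='wrist').round(3))
    save({'pixels':ims[-1]},n+'0.png')
s=get_state();print(s)
a=cv2.resize(np.hstack(ims[:2]),(800,300),interpolation=cv2.INTER_AREA)
E
```

```text
scene 50.452094723924795 257.75927228960484 200.59645196975438 [1.178 0.064 0.959]
  stake 0.66 [310.9, 196.8, 10.2, 15.1] [0.448 0.22  0.05 ]
  stake 0.62 [323.0, 217.2, 12.5, 9.8] [0.51  0.252 0.05 ]
  stake 0.45 [298.1, 222.1, 9.6, 12.9] [0.534 0.178 0.05 ]
  stake 0.43 [335.3, 198.4, 12.6, 16.8] [0.455 0.292 0.05 ]
  block 0.61 [162.7, 204.9, 47.0, 44.1] [ 0.537 -0.14   0.05 ]
  stand 0.8 [257.7, 220.5, 88.3, 31.2] [0.558 0.174 0.05 ]
  stand 0.57 [285.3, 128.1, 97.8, 29.9] [0.19  0.296 0.05 ]
  stand 0.26 [123.0, 267.2, 57.8, 89.6] [ 0.783 -0.187  0.05 ]
  brass_stake 0.64 [296.9, 220.4, 11.5, 14.7] [0.531 0.178 0.05 ]
  nylon_stake 0.52 [267.3, 221.3, 13.2, 12.7] [0.533 0.099 0.05 ]
  mug 0.59 [266.4, 286.2, 34.5, 54.1] [0.778 0.122 0.05 ]
  hammer 0.61 [124.1, 267.3, 56.8, 88.1] [ 0.782 -0.186  0.05 ]
side 50.94020506157113 257.8748489376593 183.8390403249643 [0.174 0.801 0.56 ]
  stake 0.78 [184.3, 217.9, 23.6, 23.5] [0.54  0.236 0.05 ]
  stake 0.71 [214.4, 249.0, 18.5, 30.7] [0.441 0.308 0.05 ]
  stake 0.61 [235.8, 226.9, 15.0, 32.3] [0.433 0.238 0.05 ]
  block 0.72 [251.9, 
[... 574 characters left out ...]
q': array([-1.25877423e+00,  4.79955950e-02,  9.91910802e-02,  1.62199801e+00,
        7.40477752e-07,  1.44302317e+00]), 'joint_velocities': array([-1.81498316e-04, -8.17592046e-05,  2.54063342e-03,  1.38545474e-03,
       -2.31555929e-04, -1.05659247e-03]), 'tau': array([ 4.21417644e-04, -3.38656497e+01,  3.20155406e+01,  1.48443112e-03,
        1.16478373e-04, -5.13067903e-06]), 'tcp_pos': array([ 0.22351948, -0.47503026,  0.23130937]), 'orientation': array([-3.14158661e+00, -1.52362298e-06,  4.39795257e-01]), 'contact_force': array([-0.26738776, -0.6754724 ,  0.19364385]), 'moment': array([-0.02874869, -0.03272749,  0.01388647]), 'finger_force': 0.0, 'gripper_width': 0.08484213186997004}
```

View pics/scene0.png

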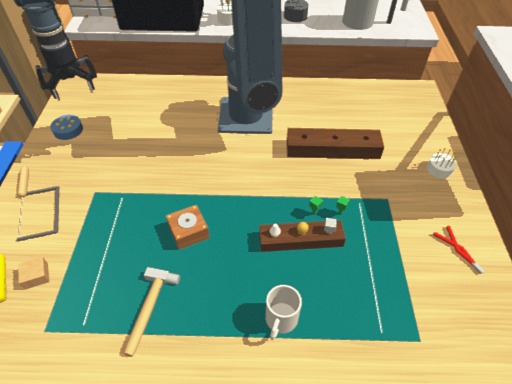

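View pics/side0.png

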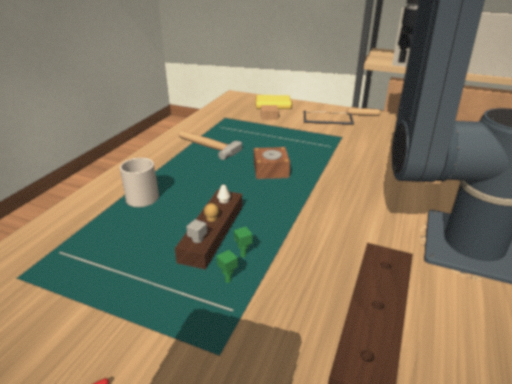

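Scene view: candidates are the grey square-headed stake at (330,226) in the small stand, two green look-alikes at (316,203) and (343,203), brass at (302,228) and nylon at (275,230). The large stand at (335,143) is empty. I choose the grey one. The block is at (187,226), with its socket at (187,220).

Run:
```python
from h import *
P={n:read_camera(n) for n in ['scene','side']}
def tri(a,b):
    A=[];y=[]
    for n,(u,v) in (('scene',a),('side',b)):
        c,d=ray(P[n],u,v); d/=np.linalg.norm(d); M=np.eye(3)-np.outer(d,d); A.append(M);y.append(M@c)
    return np.linalg.lstsq(np.vstack(A),np.hstack(y),rcond=None)[0].round(4)
ctr=lambda m:(m['box'][0]+m['box'][2]/2,m['box'][1]+m['box'][3]/2)
st=lambda n,l,i:ctr(masks_of(P[n],l)[i])
near=lambda n,l,q:min((ctr(m) for m in masks_of(P[n],l)),key=lambda c:np.hypot(c[0]-q[0],c[1]-q[1]))
for l,a,b in [('stake',(330,226),(197,230)),('brass_stake',(302,228),(211,211)),('nylon_stake',(275,229),(224,194))]:
    a,b=near('scene',l,a),near('side',l,b);print(l,a,b,tri(a,b))
for n in P:
    g=cv2.cvtColor(P[n]['pixels'],cv2.COLOR_RGB2HSV)
    m=min(masks_of(P[n],'block'),key=lambda m:abs(ctr(m)[0]-(187 if n=='scene' else 269)))['region']
    w=(m&(g[...,1]<90)&(g[...,2]>110)).astype(np.uint8); w=cv2.morphologyEx(w,cv2.MORPH_CLOSE,np.ones((5,5)))
    ys,xs=np.nonzero(w);print(n,'socket',len(xs),xs.mean(),ys.mean(),atz(P[n],xs.mean(),ys.mean(),.053).round(4))
a=P['scene']['pixels'][190:260,255:355];b=P['side']['pixels'][180:280,165:265]
im=np.hstack([cv2.resize(a,(400,280),interpolation=2),cv2.resize(b,(280,280),interpolation=2)]);save({'pixels':im},'crop1.png')
p=read_camera('wrist');f,R,t=cam(p);s=get_state()
from scipy.spatial.transform import Rotation as Ro
Rt=Ro.from_euler('xyz',s['orientation']).as_matrix();print('cam in tool',(Rt.T@(-R.T@t-s['tcp_pos'])).round(4));print((R@Rt).round(3)); print(Rt.round(3))
```

```text
stake (329.05, 226.75) (196.05, 230.85000000000002) [0.5318 0.2487 0.0584]
brass_stake (302.05, 226.95) (211.1, 211.65) [0.5354 0.1761 0.0582]
nylon_stake (273.65000000000003, 229.0) (225.45000000000002, 193.85) [0.5411 0.0982 0.0556]
scene socket 306 186.72875816993465 218.70261437908496 [ 0.5117 -0.1415  0.053 ]
side socket 167 272.41317365269464 154.32335329341316 [ 0.5134 -0.1394  0.053 ]
cam in tool [ 0.0812 -0.0006 -0.1416]
[[-0.001  1.    -0.002]
 [-0.947 -0.001 -0.32 ]
 [-0.32   0.001  0.947]]
[[ 0.905  0.426 -0.   ]
 [ 0.426 -0.905 -0.   ]
 [-0.     0.    -1.   ]]
```

View pics/crop1.png

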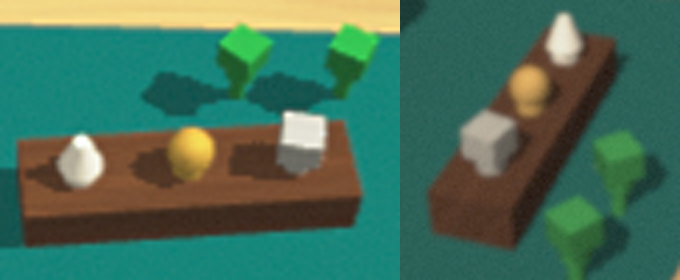

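The crop confirms the grey square steel head at scene (330,225) in the small dark stand. The two green look-alikes stand loose beside it. I'm moving above the stake now, with the tool turned so the wrist camera can see it.

>>> {"name": "play_rows", "arguments": {
  "plan": [
    [60,0,0,0,-0.149],
    [60,0,0,0,-0.149],
    [60,0,0,0,-0.149],
    [60,0,0,0,-0.149],
    [60,0,0,0,-0.149],
    [60,0,0,0,-0.149],
    [60,0,0,0,-0.149],
    [60,0,0,0,-0.149]
  ]
}}

```text
t: 2.55
tcp_pos: [0.2235, -0.475, 0.2313]
orientation: [3.142, 0.0, 1.638]
contact_force: [-0.5, 0.2, 0.5]
gripper_width: 0.0598
finger_force: 0.0
```

>>> {"name": "play_rows", "arguments": {
  "plan": [
    [60,44,22,4,0],
    [60,44,22,4,0],
    [60,44,22,4,0],
    [60,44,22,4,0],
    [60,44,22,4,0],
    [60,44,22,4,0],
    [60,44,22,4,0],
    [60,44,22,4,0],
    [60,44,22,4,0],
    [60,44,22,4,0],
    [60,44,22,4,0],
    [60,44,22,4,0],
    [60,44,22,4,0],
    [60,44,22,4,0],
    [60,44,22,4,0],
    [60,44,22,4,0],
    [60,0,0,0,0],
    [60,0,0,0,0]
  ]
}}

```text
t: 4.35
tcp_pos: [0.5315, 0.2499, 0.1659]
orientation: [-3.139, 0.001, 1.634]
contact_force: [0.1, -0.1, -0.0]
gripper_width: 0.0602
finger_force: 0.0
```

Run:
```python
from h import *
p=read_camera('wrist');save(p,'w1.png');s=get_state();print(s['tcp_pos'],s['orientation'],s['q'],s['t'])
for l in ['stake','brass_stake','nylon_stake']:
    for m in masks_of(p,l)[:4]:
        b=m['box'];print(l,round(m['p'],2),b,atz(p,b[0]+b[2]/2,b[1]+b[3]/2,.064,True).round(4))
print(proj(p,(.532,.249,.076),True),proj(p,(.532,.249,.052),True))
```

```text
[0.53157263 0.24899202 0.16686295] [-3.14035862e+00  8.48039299e-04  1.63245292e+00] [ 3.24106578e-01  2.06090659e-01  1.44774229e-01  1.51089170e+00
 -4.98832498e-04  1.83324719e+00] 4.4
stake 0.7 [236.7, 170.6, 34.5, 45.0] [0.5279 0.249  0.064 ]
stake 0.62 [136.4, 110.7, 43.9, 44.0] [0.4435 0.298  0.064 ]
stake 0.59 [145.3, 190.4, 41.2, 43.6] [0.4485 0.2254 0.064 ]
brass_stake 0.8 [245.0, 241.6, 29.0, 36.8] [0.5373 0.1819 0.064 ]
nylon_stake 0.68 [244.6, 299.5, 28.6, 34.8] [0.5417 0.1079 0.064 ]
nylon_stake 0.64 [219.4, 135.5, 71.1, 195.8] [0.5312 0.2102 0.064 ]
(np.float64(258.687043259174), np.float64(198.12894177644685)) (np.float64(258.55209489549685), np.float64(189.10639573909708))
```

View pics/w1.png

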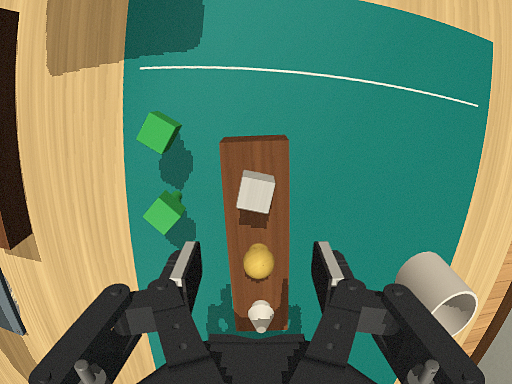

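The wrist view shows the steel head at about (256,193), turned slightly. The brass stake is at (259,261), the nylon one at (261,315), and the green ones are clear on the left. Next I measure the head's centre and yaw.

Run:
```python
from h import *
p=read_camera('wrist');g=p['pixels'].astype(int);hsv=cv2.cvtColor(p['pixels'],cv2.COLOR_RGB2HSV)
w=((hsv[...,1]<40)&(hsv[...,2]>90)); w[:165]=0;w[225:]=0;w[:,:230]=0;w[:,285:]=0
# brightness split of top vs side
ys,xs=np.nonzero(w);print(len(xs),np.histogram(g[ys,xs].sum(1)/3,bins=8))
for y in range(168,216,4): print(y,[int(v) for v in g[y,234:280:3].sum(-1)//3])
for th in (90,175):
    t=(w&(g.sum(-1)/3>th)).astype(np.uint8)
    c=max(cv2.findContours(t,0,2)[0],key=cv2.contourArea)
    W=np.array([atz(p,*q[0],.076,True)[:2]*1000 for q in c],np.float32); print(th,cv2.minAreaRect(W))
```

```text
1233 (array([  4,  36, 165,   7,  18, 371, 607,  25]), array([125.66666667, 138.29166667, 150.91666667, 163.54166667,
       176.16666667, 188.79166667, 201.41666667, 214.04166667,
       226.66666667]))
168 [84, 76, 80, 163, 152, 128, 80, 80, 87, 82, 81, 87, 72, 75, 84, 87]
172 [83, 78, 69, 152, 151, 155, 154, 154, 156, 157, 155, 148, 127, 77, 84, 86]
176 [81, 81, 119, 204, 205, 205, 197, 196, 147, 154, 154, 160, 153, 109, 87, 78]
180 [80, 80, 197, 205, 209, 200, 202, 203, 202, 204, 200, 203, 209, 198, 87, 82]
184 [86, 72, 211, 204, 207, 198, 198, 200, 205, 203, 199, 198, 205, 137, 84, 83]
188 [79, 80, 204, 204, 206, 198, 198, 200, 202, 204, 201, 202, 203, 59, 82, 84]
192 [81, 113, 207, 207, 202, 200, 202, 201, 202, 200, 200, 205, 206, 80, 79, 82]
196 [82, 207, 205, 208, 198, 199, 200, 201, 202, 201, 200, 204, 178, 77, 82, 83]
200 [72, 211, 203, 205, 199, 198, 199, 204, 203, 203, 197, 203, 39, 78, 76, 86]
204 [75, 184, 225, 208, 202, 200, 198, 202, 198, 202, 201, 209, 54, 77, 79, 83]
208 [82, 87, 54, 48, 44, 41, 83, 133, 185, 217, 208, 198, 90, 81, 80, 85]
212 [81, 85, 53, 57, 51, 49, 60, 56, 53, 54, 48, 50, 86, 82, 80, 84]
90 ((529.2050170898438, 253.89251708984375), (33.295597076416016, 27.632360458374023), 81.6708755493164)
175 ((528.922607421875, 251.6864471435547), (27.412391662597656, 27.15969467163086), 81.86199951171875)
```

>>> {"name": "play_rows", "arguments": {
  "plan": [
    [50,0,0,0,0.1015],
    [50,0,0,0,0.1015],
    [50,2.1,-2.9,0,0],
    [50,0,0,20,0],
    [50,0,0,25,0],
    [50,0,0,25,0],
    [50,0,0,25,0],
    [50,0,0,15,0],
    [50,0,0,10,0],
    [50,0,0,0,0],
    [24,0,0,0,0],
    [24,0,0,0,0],
    [24,0,0,0,0],
    [24,0,0,0,0],
    [24,0,0,0,0]
  ],
  "squeeze": 60
}}

```text
t: 6.1
tcp_pos: [0.5307, 0.2521, 0.0491]
orientation: [3.139, -0.002, 1.429]
contact_force: [0.1, 1.2, 5.7]
gripper_width: 0.0269
finger_force: 61.0
```

>>> {"name": "play_rows", "arguments": {
  "plan": [
    [24,0,0,-10,0],
    [24,0,0,-20,0],
    [24,0,0,-25,0],
    [24,0,0,-25,0],
    [24,0,0,-20,0],
    [24,0,0,0,0],
    [24,0,0,0,0]
  ]
}}

```text
t: 6.8
tcp_pos: [0.5291, 0.2515, 0.1468]
orientation: [-3.141, 0.0, 1.429]
contact_force: [-0.4, -0.6, -1.9]
gripper_width: 0.0268
finger_force: 60.6
```

>>> {"name": "play_rows", "arguments": {
  "plan": [
    [24,-15,1.4,0,0],
    [24,-30,3,0,0],
    [24,-35,3.3,0,0],
    [24,-35,3.3,0,0],
    [24,-35,3.3,0,0],
    [24,-35,3.3,0,0],
    [24,-35,3.3,0,0],
    [24,-35,3.3,0,0],
    [24,-35,3.3,0,0],
    [24,-35,3.3,0,0],
    [24,-30,3,0,0],
    [24,-24,1.5,0,0],
    [24,-12,1,0,0],
    [24,0,0,0,0],
    [24,0,0,0,0],
    [24,0,0,0,0]
  ]
}}

```text
t: 8.4
tcp_pos: [0.5097, -0.1394, 0.1469]
orientation: [-3.141, -0.001, 1.43]
contact_force: [0.1, 0.1, -2.2]
gripper_width: 0.0271
finger_force: 60.6
```

Run:
```python
from h import *
p=read_camera('wrist');s=get_state();print(s['tcp_pos'],s['orientation'],s['t'],s['contact_force'],s['gripper_width'])
q=read_camera('side');c=read_camera('scene')
for n,k in (('wrist',p),('side',q),('scene',c)):
  for l in ('block','stake'):
    for m in masks_of(k,l)[:3]: print(n,l,round(m['p'],2),m['box'])
T=s['tcp_pos']; print([proj(k,T,k is p) for k in (p,q,c)],proj(p,(.5125,-.1405,.053),True))
a=cv2.resize(q['pixels'][90:210,205:325],(384,384),interpolation=2)
save({'pixels':np.hstack([p['pixels'][:, 60:460],a])},'w2.png')
np.savez('w2.npz',**{k:np.array(v) for k,v in p.items()})
```

```text
[ 0.50991428 -0.13937345  0.14713611] [-3.14114217e+00 -5.31992375e-04  1.43045708e+00] 8.45 [ 0.26531363 -0.47785074 -2.07693998] 0.027020821442873124
wrist block 0.75 [196.6, 119.1, 141.0, 117.7]
wrist stake 0.85 [225.7, 215.0, 59.4, 88.4]
side block 0.72 [252.9, 147.8, 33.0, 33.7]
side stake 0.91 [235.5, 232.7, 15.4, 26.6]
side stake 0.75 [266.4, 110.8, 13.2, 23.6]
side stake 0.7 [214.4, 251.1, 19.9, 33.7]
scene block 0.82 [165.5, 204.1, 44.8, 42.6]
scene block 0.51 [269.4, 222.6, 12.8, 13.1]
scene stake 0.72 [311.7, 195.0, 9.3, 18.0]
scene stake 0.69 [337.2, 197.0, 12.8, 18.0]
scene stake 0.56 [181.2, 185.2, 8.9, 18.6]
[(np.float64(258.8591935114044), np.float64(251.92744418443925)), (np.float64(274.5248754536315), np.float64(122.7812612068697)), (np.float64(183.0022877421065), np.float64(196.4428673266781))] (np.float64(261.2509834606601), np.float64(196.13983599231366))
```

View pics/w2.png

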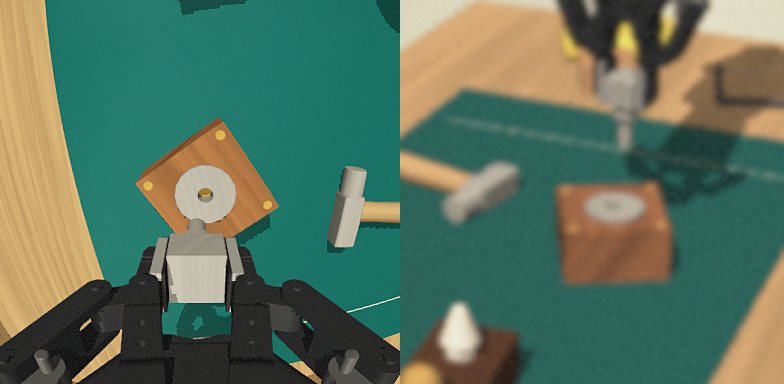

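The wrist view shows the socket disc at about (265,194) full frame, its hole with the brass plug at (265,195), and the shank end at (256,222). Next I fit the circles.

Run:
```python
from h import *
p=dict(np.load('w2.npz'));p={k:(v if v.ndim else v.item()) for k,v in p.items()}
hsv=cv2.cvtColor(p['pixels'],cv2.COLOR_RGB2HSV)
w=((hsv[...,1]<45)&(hsv[...,2]>110)); 
ys,xs=np.mgrid[:384,:512]
w&=(np.hypot(xs-265,ys-194)<38)&(ys<218)
c=max(cv2.findContours(w.astype(np.uint8),0,1)[0],key=cv2.contourArea)[:,0]
W=np.array([atz(p,*q,.053,True)[:2]*1000 for q in c]); 
W=W[c[:,1]<212]
from scipy.optimize import least_squares
f=least_squares(lambda a:np.hypot(W[:,0]-a[0],W[:,1]-a[1])-a[2],[512,-140,26],loss='soft_l1');print('disc',f.x,np.abs(f.fun).mean())
h=(~w)&(np.hypot(xs-265,ys-195)<13)
c=max(cv2.findContours(h.astype(np.uint8),0,1)[0],key=cv2.contourArea)[:,0]
H=np.array([atz(p,*q,.053,True)[:2]*1000 for q in c]);f=least_squares(lambda a:np.hypot(H[:,0]-a[0],H[:,1]-a[1])-a[2],[512,-140,7],loss='soft_l1');print('hole',f.x,np.abs(f.fun).mean())
# 8x zoom crop
im=cv2.resize(p['pixels'][150:240,205:325],(800,600),interpolation=2);save({'pixels':im},'z.png')
```

```text
disc [ 515.76418383 -139.34441724   25.04191734] 0.2658481601060514
hole [ 515.56830586 -137.83897852    5.04164413] 0.7693221905966126
```

View pics/z.png

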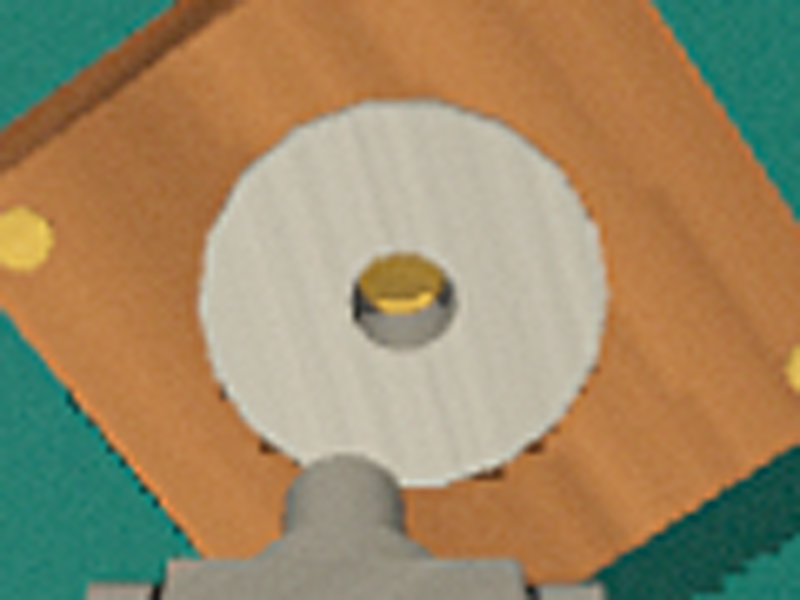

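```bash
cat >> h.py <<'E'
from scipy.optimize import least_squares
def circ_fit(p,obs,z,r,x0):  # obs left,right,top cols/row of a circle's silhouette
    th=np.linspace(0,2*np.pi,73)
    def F(a):
        q=np.array([proj(p,(a[0]+r*np.cos(t),a[1]+r*np.sin(t),z),True) for t in th])
        return np.array([q[:,0].min(),q[:,0].max(),q[:,1].min()])-obs
    f=least_squares(F,x0,x_scale=1e-3,diff_step=1e-5); return f.x,f.fun
E
python3 - <<'E'
from h import *
p=dict(np.load('w2.npz'));p={k:(v if v.ndim else v.item()) for k,v in p.items()}
z=lambda l,r,t:np.array([205+l/6.667,205+r/6.667,150+t/6.667])-.5
for nm,o,zz,r in (('hole',(353,456,252),.053,.00675),('disc',(199,608,98),.053,.026),('shank',(287,404,453),.113,.006),('shank',(287,404,453),.115,.006)):
    x,f=circ_fit(p,z(*o),zz,r,[.51,-.14]);print(nm,zz,x.round(4),f.round(2))
E
```

```text
hole 0.053 [ 0.5159 -0.1399] [-0.31  0.31  0.01]
disc 0.053 [ 0.5159 -0.1394] [-0.22  0.22  0.01]
shank 0.113 [ 0.5085 -0.1394] [-0.43  0.43  0.01]
shank 0.115 [ 0.5086 -0.1385] [-0.54  0.54  0.01]
```

>>> {"name": "play_rows", "arguments": {
  "plan": [
    [24,0.6,7.4,0,0],
    [24,0,0,15,0],
    [24,0,0,20,0],
    [24,0,0,12,0],
    [24,0,0,0,0],
    [24,0,0,0,0],
    [24,0,0,0,0]
  ]
}}

```text
t: 9.55
tcp_pos: [0.518, -0.1413, 0.1012]
orientation: [3.14, 0.0, 1.429]
contact_force: [0.1, -0.2, -1.3]
gripper_width: 0.0267
finger_force: 60.6
```

Run:
```python
from h import *
p=read_camera('wrist');s=get_state();print(s['tcp_pos'],s['orientation'],s['t'],s['contact_force'],s['gripper_width'])
np.savez('w3.npz',**{k:np.array(v) for k,v in p.items()})
print(proj(p,(.5159,-.1397,.053),True),proj(p,(.5145,-.1395,.065),True))
im=cv2.resize(p['pixels'][170:260,205:325],(800,600),interpolation=2);save({'pixels':im},'z2.png')
```

```text
[ 0.51812532 -0.14137524  0.10142106] [3.13960119e+00 5.10287292e-04 1.42882120e+00] 9.6 [ 0.00492743 -0.26832059 -1.67953921] 0.02688028863595076
(np.float64(254.66203761285433), np.float64(215.20657923637654)) (np.float64(252.44787513468987), np.float64(222.37909173439482))
```

View pics/z2.png

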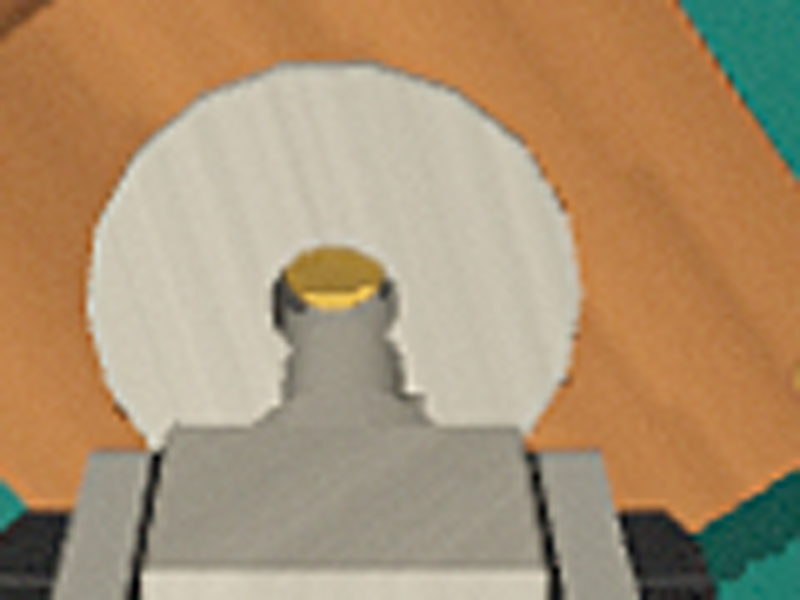

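The zoom shows the hole centred at about (335,301) zoom and the shank at 344, so the shank is about 0.9 mm too far along tool y. I check the tool x offset numerically.

Run:
```python
from h import *
p=dict(np.load('w3.npz'));p={k:(v if v.ndim else v.item()) for k,v in p.items()}
z=lambda l,r,t:np.array([205+l/6.667,205+r/6.667,170+t/6.667])-.5
for nm,o,zz,r in (('hole',(273,398,246),.053,.00675),('disc',(87,582,62),.053,.026)):
    x,f=circ_fit(p,z(*o),zz,r,[.51,-.14]);print(nm,zz,x.round(4),f.round(2))
T=np.array([.5181,-.1414]);th=np.linspace(0,6.283,73)
for off,zz in (((-.0014,-.0005),.0664),((-.0014,.0002),.068)):
    c=T+off;q=np.array([proj(p,(c[0]+.006*np.cos(t),c[1]+.006*np.sin(t),zz),True) for t in th])+.5
    print(off,'zoom left/right/top/bottom',((q[:,0].min()-205)*6.667),((q[:,0].max()-205)*6.667),((q[:,1].min()-170)*6.667),((q[:,1].max()-170)*6.667))
g=p['pixels'].astype(int).sum(-1)//3
for y in range(204,236): print(y,round((y+.5-170)*6.667),g[y,244:270].tolist())
```

```text
hole 0.053 [ 0.516  -0.1399] [-0.35  0.35  0.01]
disc 0.053 [ 0.5159 -0.1395] [-0.23  0.23  0.02]
(-0.0014, -0.0005) zoom left/right/top/bottom 284.1825310051414 406.35870542667215 321.6411207614724 431.9660655543487
(-0.0014, 0.0002) zoom left/right/top/bottom 282.6390102518686 405.91836261774546 321.7015302595609 433.00650747293065
204 230 [193, 194, 191, 191, 195, 193, 195, 191, 185, 189, 193, 194, 190, 189, 192, 193, 192, 192, 189, 186, 186, 189, 188, 185, 189, 187]
205 237 [197, 193, 192, 192, 191, 194, 194, 194, 188, 190, 195, 197, 194, 192, 194, 195, 192, 192, 188, 188, 186, 188, 191, 188, 188, 188]
206 243 [195, 194, 194, 192, 192, 196, 201, 200, 196, 178, 182, 185, 187, 198, 199, 194, 193, 193, 186, 189, 186, 189, 190, 189, 186, 189]
207 250 [194, 195, 196, 193, 196, 194, 171, 166, 137, 129, 129, 132, 129, 136, 160, 191, 203, 197, 190, 187, 187, 186, 189, 188, 188, 186]
208 257 [194, 195, 195, 198, 197, 159, 120, 124, 107, 111, 119, 115, 114, 113, 117, 135, 162, 188, 197, 190, 188, 188, 191, 190, 187, 188]
209 263 [194, 195, 200, 199, 162, 119, 106, 114, 108, 118, 117, 120, 
[... 2948 characters left out ...]
 197]
231 410 [201, 162, 132, 135, 141, 150, 148, 147, 145, 145, 144, 145, 147, 145, 144, 143, 142, 143, 138, 138, 137, 132, 134, 125, 152, 201]
232 417 [162, 126, 137, 144, 146, 146, 149, 145, 147, 147, 145, 147, 146, 144, 146, 146, 141, 141, 140, 136, 138, 132, 130, 122, 129, 174]
233 423 [136, 136, 138, 143, 148, 148, 145, 147, 146, 148, 147, 147, 145, 146, 145, 147, 139, 137, 138, 142, 134, 134, 134, 130, 125, 134]
234 430 [140, 145, 142, 140, 144, 138, 141, 141, 143, 142, 142, 139, 142, 139, 140, 142, 146, 143, 140, 144, 148, 147, 146, 147, 145, 148]
235 437 [144, 142, 142, 138, 143, 143, 141, 141, 143, 142, 141, 142, 141, 141, 144, 143, 144, 145, 146, 149, 146, 146, 145, 148, 148, 146]
```

>>> {"name": "play_rows", "arguments": {
  "plan": [
    [24,1.75,-1.0,0,0],
    [24,0,0,0,0],
    [24,0,0,4,0],
    [24,0,0,4,0],
    [24,0,0,2,0],
    [24,0,0,1,0],
    [24,0,0,1,0],
    [24,0,0,1,0],
    [24,0,0,1,0],
    [24,0,0,1,0],
    [24,0,0,1,0],
    [24,0,0,1,0],
    [24,0,0,0,0],
    [24,0,0,0,0]
  ]
}}

```text
t: 11.0
tcp_pos: [0.5166, -0.1392, 0.0833]
orientation: [-3.141, -0.0, 1.429]
contact_force: [0.3, 0.3, -0.7]
gripper_width: 0.0273
finger_force: 60.6
```

>>> {"name": "play_rows", "arguments": {
  "plan": [
    [24,0,0,1,0],
    [24,0,0,1,0],
    [24,0,0,1,0],
    [24,0,0,1,0],
    [24,0,0,0,0],
    [24,0,0,0,0]
  ]
}}

```text
t: 11.6
tcp_pos: [0.5166, -0.1391, 0.0792]
orientation: [-3.141, -0.0, 1.429]
contact_force: [-1.4, 0.9, -2.2]
gripper_width: 0.0268
finger_force: 60.6
```

>>> {"name": "play_rows", "arguments": {
  "plan": [
    [24,0,0,1.5,0],
    [24,0,0,1.5,0],
    [24,0,0,1.5,0],
    [24,0,0,1.5,0],
    [24,0,0,1.5,0],
    [24,0,0,1.5,0],
    [24,0,0,1.5,0],
    [24,0,0,1.5,0],
    [24,0,0,0,0],
    [24,0,0,0,0]
  ]
}}

```text
t: 12.6
tcp_pos: [0.5169, -0.1393, 0.069]
orientation: [3.141, 0.0, 1.429]
contact_force: [-2.2, 0.2, 5.4]
gripper_width: 0.0269
finger_force: 61.7
```

>>> {"name": "play_rows", "arguments": {
  "plan": [
    [24,0,0,1,0],
    [24,0,0,1,0],
    [24,0,0,1,0],
    [24,0,0,1,0],
    [24,0,0,1,0],
    [24,0,0,1,0],
    [24,0,0,0,0]
  ]
}}

```text
t: 13.3
tcp_pos: [0.5168, -0.1393, 0.063]
orientation: [3.141, 0.0, 1.429]
contact_force: [-2.7, 1.2, 5.3]
gripper_width: 0.0267
finger_force: 61.7
```

>>> {"name": "play_rows", "arguments": {
  "plan": [
    [24,0,0,1,0],
    [24,0,0,1,0],
    [24,0,0,1,0],
    [24,0,0,0,0]
  ]
}}

```text
t: 13.7
tcp_pos: [0.517, -0.1393, 0.062]
orientation: [3.14, 0.001, 1.429]
contact_force: [-5.5, 2.5, 13.3]
gripper_width: 0.027
finger_force: 62.6
```

>>> {"name": "play_rows", "arguments": {
  "plan": [
    [24,0,0,1,0],
    [24,0,0,1,0],
    [24,0,0,0,0]
  ]
}}

```text
t: 14.0
tcp_pos: [0.5172, -0.1394, 0.0619]
orientation: [3.139, 0.001, 1.429]
contact_force: [-7.6, 3.0, 21.4]
gripper_width: 0.0271
finger_force: 63.8
```

The force climbs while z holds at 0.062, so the collar is seated. Now I ease the press, open and withdraw.

>>> {"name": "play_rows", "arguments": {
  "plan": [
    [24,0,0,-2,0],
    [24,0,0,-2,0],
    [24,0,0,-1,0],
    [50,0,0,0,0],
    [50,0,0,0,0],
    [50,0,0,0,0],
    [50,0,0,0,0],
    [50,0,0,-5,0],
    [50,0,0,-15,0],
    [50,0,0,-25,0],
    [50,0,0,-30,0],
    [50,0,0,-25,0],
    [50,0,0,0,0],
    [50,0,0,0,0]
  ]
}}

```text
t: 15.4
tcp_pos: [0.5176, -0.1396, 0.1632]
orientation: [3.138, 0.001, 1.429]
contact_force: [0.4, 1.5, -0.1]
gripper_width: 0.0498
finger_force: 0.0
```

Run:
```python
from h import *
p=read_camera('wrist');q=read_camera('side');s=get_state();print(s['tcp_pos'],s['t'],s['contact_force'],s['gripper_width'])
a=cv2.resize(q['pixels'][90:210,205:325],(384,384),interpolation=2)
save({'pixels':np.hstack([p['pixels'][:, 60:460],a])},'end.png')
```

```text
[ 0.51614424 -0.13898651  0.16062963] 15.5 [-0.61313581  0.72600285  0.23995937] 0.0499614646129985
```

View pics/end.png

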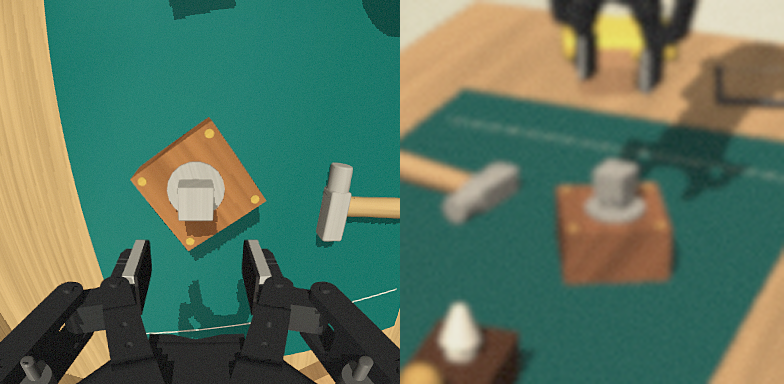

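The stake stands upright in the socket with its collar on the steel, at wrist crop (196,200) and side crop (615,190). The gripper is clear and the other things haven't moved.

```bash
python3 -c "
from rig import r
print(r.finish_job())"
```

```text
the job is handed in; nothing more can be done
None
```

The steel stake is pressed home in the socket, released and handed in; the last force reading while pressing was about 21 N, and the hand-in returned no verdict.

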